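# Shim the rocking autosampler

### The job

The autosampler in this lab rocks, because the foot at one corner is too short. Push the wooden wedge along the bench, thin end first, under that foot until the sampler stands level and no longer rocks; do not pick the wedge up. Then press down with a fingertip on the top of that corner to check that it no longer gives, let go, and leave the other things on the bench where they are.

Things in the scene. Friction and masses are not known exactly. Their poses are not given: they have to be found in the camera images.
- wedge: Plain pale wooden wedge lying flat on the bench, 130 mm long, 50 wide, 90 g. Its sloping top rises evenly from 2 mm at the thin end to 30 mm at the thick end, whose end face is upright and flat. Origin: centre of the underside; x points from thick end (-65 mm) to thin end (+65 mm), z up. At the start the thin end points roughly at the short foot, 50 to 120 mm off.
- short_foot (a point): Lowest point of the short foot: a black rubber ball, 32 mm across, under an aluminium lug that stands out to the robot's right from the sampler's far right corner. 5 mm above the bench at the start, 17 mm when level; the wedge's thick end face is then about 62 mm from it, if pushed straight at it. Axes are the sampler's: y points from the foot in under the lug.
- sampler (a joint): Lean of the autosampler onto its short foot, rad: 0.068 at the start, 0 when level; there its fourth foot meets the bench and the wedge jams. It turns about the diagonal through its two sound feet, which do not slide, 177 mm from the short foot, and falls back by its weight (4 to 8 N on the short foot) if nothing holds it. Pushing the wedge in takes about 5 to 20 N.
- corner_top (a point): The place to press, on the flat top of the sampler (a cream box 250 x 250 mm, underside 48 mm and top 120 mm above the bench when level, black vial carousel on top, 50 mm high): 30 mm in from both edges of the short foot's corner, 55 mm from the foot along the sampler's y and 15 mm along x. A press of 4 N or more is enough. Axes as the sampler's, z up.
- weight: Bystander: brass calibration weight, 36 mm across, 44 mm high. Origin: centre of its underside.
- spacer: Bystander, not the wedge: flat pale wooden block 70 x 32 x 16 mm. Origin: centre of its underside, x along its length.
- cap_tin: Bystander: round aluminium tin, 56 mm across, 26 mm high. Origin: centre of its underside.
- screwdriver: Bystander: screwdriver with a black handle, lying along its x axis, about 200 mm long.
- jar_amber: Bystander: small amber glass jar with a black cap, 48 mm across, 45 mm high. Origin: centre of its underside.
- jar_white: Bystander: small white plastic jar, 48 mm across, 45 mm high. Origin: centre of its underside.
There are look-alikes about, which are no part of the job. Leave any black or pink look-alike of the wedge alone.

How it is judged:
By the outcome, as a careful person would: the job done as asked, in the order asked, and still so for the second after the job is handed in, with the robot touching nothing.
It also fails if it takes over 67 s, if anything falls off the work surface, if the arm or the gripper's body presses on something with over 40 N, if the wrist force passes 120 N, or if a joint passes its speed limit or range.

### The arm

A 6-joint arm with a two-finger parallel gripper is mounted at the origin on the work surface. World frame = base frame: x ahead of the robot, y to its left, z up, the work surface at z = 0. Lengths are in mm, angles in rad, forces in N, time in s.
With the tool pointing down it reaches from about 275 to 750 mm from the base axis. Payload 10.2 kg.
Tool frame: the origin (TCP) lies midway between the tips of the shut fingers; the grasp point (between the pads) lies 19 mm behind it; z points along the fingers, y is the line along which they close (so a half turn about z gives the same grasp; the last joint's range is limited). The gripper opens to 85 mm and grips with 20 to 120 N. Pads are 22 mm wide; open, the fingers measure 114 mm over their backs; the gripper's body (76 mm by 85 mm) begins 54 mm behind the grasp point. The pads swing forward as they close: fully open they stand 13 mm farther back than shut.
Start: joints at [1.108, 0.313, 1.498, -0, 1.331, -0.223], TCP at [124.705, 509.98, 231.294] pointing down, gripper open.
Joint ranges: [-2.94, 2.94], [-0.97, 2.17], [0.19, 2.56], [-1.23, 4.37], [0.02, 3.11], [-2.88, 2.88]. Speed limits (rad/s): [2.39, 2.39, 3.01, 3.14, 3.14, 3.14].

### API

Orientations are given as a unit quaternion [w, x, y, z].
In Python, from rig import sense, capture, finish_job, find_in, place_of gives the robot as it stands. The module is installed in compiled form; this text tells all that it offers.
- The arm moves only by the shell command python3 -m jog 'ROWS' [FORCE]. ROWS is JSON, a list of rows, each an object of numbers: "tx", "ty", "tz": the shift along the tool's x, y, z in mm; "ax", "ay", "az": the turn, a rotation vector about the tool's x, y, z in rad; "jaw": the closure, from -1 (fully open) to 1 (shut), so that 0 is half open. In form: [{"tx": .., "ty": .., "tz": .., "ax": .., "ay": .., "az": .., "jaw": ..}, ...]. A call has 1 to 5 rows; each row shifts and turns the commanded pose from where the row before left it, along the tool's axes as they then stand; what a row does not reach is not made up. A row lasts 1/8 s, in which the tool goes at most 62.5 mm and 10.7 degrees, less where a joint would pass 70% of its speed; a pose out of reach is approached as far as the arm can. A call with a gripper value outside its range is refused whole. The fingers move at their own pace and stop on an object; FORCE is the grip in N (left out, the last holds). Time passes only in rows, so rows that do not move let the fingers close. It gives the time, the measured TCP pose, the force, the opening and the grip force at its end, in the units of the state.
- sense(): the state, without advancing time (a new reading comes with each control period).
- capture(name): name is "scene" or "side" or "wrist"; returns a dict with "color" (384x512x3 uint8, red, green, blue), "depth" (384x512 float32, mm along the optical axis (not along the pixel's ray), 0 where there is no reading), "fx", "fy", "cx", "cy" (pixels), "camera_from_world" (4x4, takes a point from world to camera coordinates); the wrist camera has in their place "mount" (4x4, takes a point from camera to tool coordinates, whose origin is the TCP and whose axes are the flange's). Camera axes: x right, y up, looking along -z (the intrinsics and any distortion apply to the point x, -y, -z); pixel columns grow to the right and rows downward; lengths in mm; the calibration is good to about 2 mm. A picture is of the moment at which its call begins: read the wrist's pose just before it.
- finish_job(): hands the job in; it is judged then, once.
Trained networks look in the newest picture that a camera, given by its name, has taken for a name from the list of things; names that differ only in an ending like _2 or _b are one class to them, and where a whole thing is asked for, a point or a joint stands for the part that bears it (a point fixed in the world has none). Each returns a list of dicts, best first, with "conf" (0 to 1); they miss things now and then, are a little off and sometimes report something else, mostly with a low value. They report only what shows in the picture. A call takes as long as a camera call. They do not tell look-alikes from the thing itself.
- find_in(query, camera): "centre" ([column, row] in pixels, amid what is visible of it).
- place_of(query, camera): "centre" ([column, row] in pixels: a listed point, or the origin of a listed thing).
The state is a dict: "time_s": time; "joints": joint angles; "dq": joint speeds; "tau": joint torques, N m; "eef_pos": TCP position; "ee_rot": TCP orientation; "force": force on the tool from outside, world axes, zero at the start; "wrist_torque": the same for the moment, N m; "grip_width": opening from 0.0 (shut) to 1.0 (fully open); "grip_force": force on a finger pad.
Only numpy, scipy, OpenCV 4.12 (cv2) and the standard library are available. Lean on these libraries where they do the work, as an engineer would, in place of code of your own. Each camera call takes 0.05 s, during which the arm holds its last target. There are 200 camera calls.

## Working session

There is one attempt and no reset: what is moved stays moved. The work goes in short steps, Python scripts to look and compute and a shell command to move; the robot and the scene stay as the last step left them, time stands still between calls to the robot, and variables do not carry over. Pictures are saved under pics/ and viewed, at most 10 in all, crops included, and the job is handed in when it is done.

```bash
mkdir -p pics
cat > h.py <<'E'
import numpy as np, cv2
from rig import sense, capture, find_in, place_of
from scipy.spatial.transform import Rotation as R
def cw(c):
    if "camera_from_world" in c: return np.linalg.inv(np.array(c["camera_from_world"]))
    s=c["state"]; T=np.eye(4); q=s["ee_rot"]; T[:3,:3]=R.from_quat([q[1],q[2],q[3],q[0]]).as_matrix(); T[:3,3]=s["eef_pos"]
    return T@np.array(c["mount"])
def cap(n):
    s=sense(); c=capture(n); c["state"]=s; return c
def pix(c,u,v,z=None):
    T=cw(c); d=np.array([(u-c["cx"])/c["fx"],-(v-c["cy"])/c["fy"],-1.])
    if z is None: k=c["depth"][int(round(v)),int(round(u))]
    else: k=(z-T[2,3])/(T[:3,:3]@d)[2]
    return (T@np.append(d*k,1))[:3]
def proj(c,p):
    q=np.linalg.inv(cw(c))@np.append(p,1); return c["cx"]-c["fx"]*q[0]/q[2], c["cy"]+c["fy"]*q[1]/q[2]
def save(c,name,box=None,f=1):
    im=c["color"][:,:,::-1]
    if box: im=im[box[1]:box[3],box[0]:box[2]]
    cv2.imwrite("pics/"+name,cv2.resize(im,None,fx=f,fy=f,interpolation=cv2.INTER_CUBIC))
E
python3 - <<'E'
from h import *
np.set_printoptions(precision=1,suppress=True)
ims=[]
for n in("scene","side"):
    c=cap(n); ims.append(c["color"]); print(n,[k for k in c if k not in("color","depth")],cw(c)[:3,3])
    for q in("wedge","short_foot","corner_top","spacer","weight","cap_tin","screwdriver","jar_amber","jar_white"):
        for r in place_of(q,n)[:3]:
            u,v=r["centre"]; zz={"short_foot":5,"corner_top":110}.get(q,0)
            print(q,round(r["conf"],2),np.array([u,v]),pix(c,u,v,zz))
cv2.imwrite("pics/a.png",cv2.resize(ims[0],None,fx=1.5,fy=1.5)[:,:,::-1])
cv2.imwrite("pics/b.png",cv2.resize(ims[1],None,fx=1.5,fy=1.5)[:,:,::-1])
print(sense())
E
```

```text
scene ['fx', 'fy', 'cx', 'cy', 'camera_from_world', 'state'] [1001.6  332.7  813.9]
wedge 0.89 [252.3 234.1] [ 657.8 -115.7    0. ]
wedge 0.83 [188.8 199. ] [ 715.5 -311.6   -0. ]
wedge 0.65 [221.2 281. ] [792.6 -61.5   0. ]
short_foot 0.57 [300.3 272.4] [643.   39.4   5. ]
corner_top 0.8 [322. 260.] [636.4  85.2 110. ]
corner_top 0.63 [326.3 218.1] [552.9  16.7 110. ]
spacer 0.56 [297.6 189.7] [ 472.6 -149.5    0. ]
weight 0.76 [325.6 217.7] [483.2 -34.7  -0. ]
cap_tin 0.88 [286.  314.4] [733.7  91.    0. ]
screwdriver 0.6 [219.6 132.4] [ 495.1 -475.3    0. ]
jar_amber 0.76 [267.7 137.3] [ 396.6 -362.2    0. ]
jar_white 0.76 [218.9 161.2] [ 570.8 -374.9    0. ]
jar_white 0.74 [218.7 130.8] [ 492.8 -483.1    0. ]
side ['fx', 'fy', 'cx', 'cy', 'camera_from_world', 'state'] [ 215.3 -762.4  762.1]
wedge 0.83 [274.2 212.6] [ 638.4 -133.6    0. ]
wedge 0.68 [341.3 243.4] [ 716.  -314.5    0. ]
wedge 0.61 [303.  175.7] [794.7 -53.8   0. ]
short_foot 0.9 [244.4 176.9] [645.4  33.3   5. ]
short_foot 0.52 [244.9 317.7] [ 412.6 -359.5    5. ]
corner_top 0.98 [228.7 144.5] [621.4  68.5 110. ]
corner_top 0.32 [222.4 241.7] [ 436.9 -235.3  110. ]
spacer 0.74 [222.5 239.2] [ 478.4 -139.3   -0. ]
weight 0.6 [201.4 219.4] [464.9 -47.6   0. ]
weight 0.38 [257.9 157.1] [732.7  97.8   0. ]
cap_tin 0.7 [258.8 154.6] [742.  107.2   0. ]
screwdriver 0.9 [309.3 335.8] [ 501.7 -463.3    0. ]
jar_amber 0.65 [245.5 318.1] [ 414.5 -358.4   -0. ]
jar_white 0.97 [309.5 287.6] [ 572.2 -372.8    0. ]
jar_white 0.59 [222.6 239.7] [ 477.8 -140.9    0. ]
{'time_s': 1.0, 'joints': array([ 1.1,  0.3,  1.5, -0. ,  1.3, -0.2]), 'dq': array([ 0., -0.,  0., -0.,  0.,  0.]), 'tau': array([ -0. , -41.2, -26. ,  -0. ,   0. ,  -0. ]), 'eef_pos': array([124.7, 510. , 231.3]), 'ee_rot': array([0. , 0.1, 1. , 0. ]), 'force': array([-0.4,  0.4,  0.4]), 'wrist_torque': array([ 0. , -0.1,  0. ]), 'grip_force': 0.0, 'grip_width': 0.9996687005905468}
```

View pics/a.png

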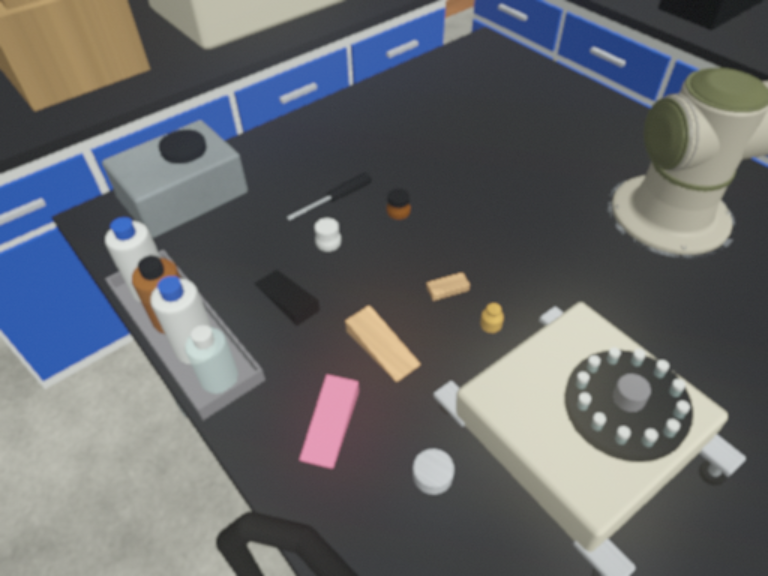

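View pics/b.png

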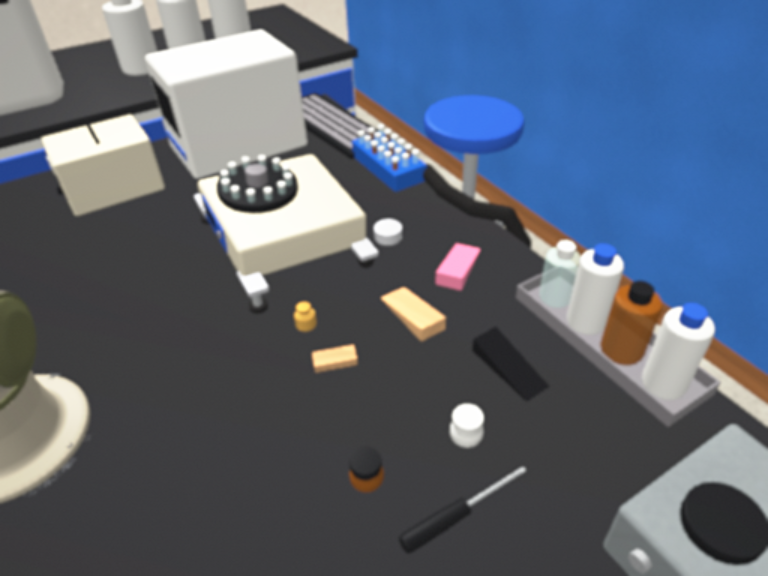

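The picture candidates (384x512 pixels) are: pale wedge at scene (254,228), black look-alike at (191,198), pink look-alike at (221,281), and flat pale spacer at (298,190). The pale, sloping, longer piece at (254,228) fits, with its thin end towards the right-hand lug at scene (300,270). I'll confirm that in a crop and measure it by depth.

Run:
```python
from h import *
np.set_printoptions(precision=1,suppress=True)
def cloud(c):
    v,u=np.mgrid[0:384,0:512]; d=c["depth"]; T=cw(c)
    P=np.stack([(u-c["cx"])/c["fx"]*d,-(v-c["cy"])/c["fy"]*d,-d],-1)@T[:3,:3].T+T[:3,3]; P[d==0]=np.nan; return P
for n in("scene","side"):
    c=cap(n); P=cloud(c); h=cv2.cvtColor(c["color"],cv2.COLOR_RGB2HSV)
    print(n)
    m=(h[...,1]>80)&(h[...,2]>110)&(h[...,0]>8)&(h[...,0]<25)&(np.hypot(P[...,0]-648,P[...,1]+125)<100)
    k,l,s,_=cv2.connectedComponentsWithStats(m.astype(np.uint8)); i=1+np.argmax(s[1:,4]); q=P[l==i]; q=q[q[:,2]>-5]
    print("wedge",len(q),cv2.minAreaRect(q[:,:2].astype(np.float32)),cv2.boxPoints(cv2.minAreaRect(q[:,:2].astype(np.float32))).round(1).tolist())
    print(np.linalg.lstsq(np.c_[q[:,:2],np.ones(len(q))],q[:,2],rcond=None)[0]*100)
    m=(np.abs(P[...,2]-115)<15)&(np.hypot(P[...,0]-560,P[...,1]-150)<230)&(h[...,1]<70)&(h[...,2]>120)
    k,l,s,_=cv2.connectedComponentsWithStats(m.astype(np.uint8)); i=1+np.argmax(s[1:,4]); q=P[l==i]
    r=cv2.minAreaRect(q[:,:2].astype(np.float32)); print("top",len(q),r,cv2.boxPoints(r).round(1).tolist())
    A=np.linalg.lstsq(np.c_[q[:,:2],np.ones(len(q))],q[:,2],rcond=None)[0]; print(A)
    b=P[(np.abs(P[...,2])<10)&(np.hypot(P[...,0]-560,P[...,1]+250)<100)]; print("bench z",np.median(b[:,2]))
    if n=="scene": save(c,"c.png",(180,160,360,320),4)
```

```text
scene
wedge 1209 ((640.8345336914062, -129.08734130859375), (156.07736206054688, 66.6651840209961), 89.40087127685547) [[606.7000122070312, -206.8000030517578], [673.2999877929688, -207.5], [675.0, -51.400001525878906], [608.2999877929688, -50.70000076293945]]
[  -5.   -16.1 2640.5]
top 9827 ((546.778076171875, 189.79444885253906), (248.82199096679688, 250.15455627441406), 86.9372787475586) [[415.20001220703125, 72.19999694824219], [665.0, 58.900001525878906], [678.2999877929688, 307.29998779296875], [428.5, 320.70001220703125]]
[ -0.1   0.  141.4]
bench z -0.49132161972738686
side
wedge 531 ((656.5678100585938, -118.61003875732422), (73.56624603271484, 140.18125915527344), 0.6898636221885681) [[618.9000244140625, -49.0], [620.5999755859375, -189.10000610351562], [694.2000122070312, -188.3000030517578], [692.5, -48.099998474121094]]
[    7.6   -12.7 -5522.1]
top 3252 ((545.2611083984375, 183.89630126953125), (251.8981170654297, 252.23793029785156), 87.42495727539062) [[413.6000061035156, 63.70000076293945], [665.5999755859375, 52.400001525878906], [676.9000244140625, 304.1000061035156], [424.8999938964844, 315.3999938964844]]
[ -0.    0.1 130.5]
bench z -0.25846721789997673
```

View pics/c.png

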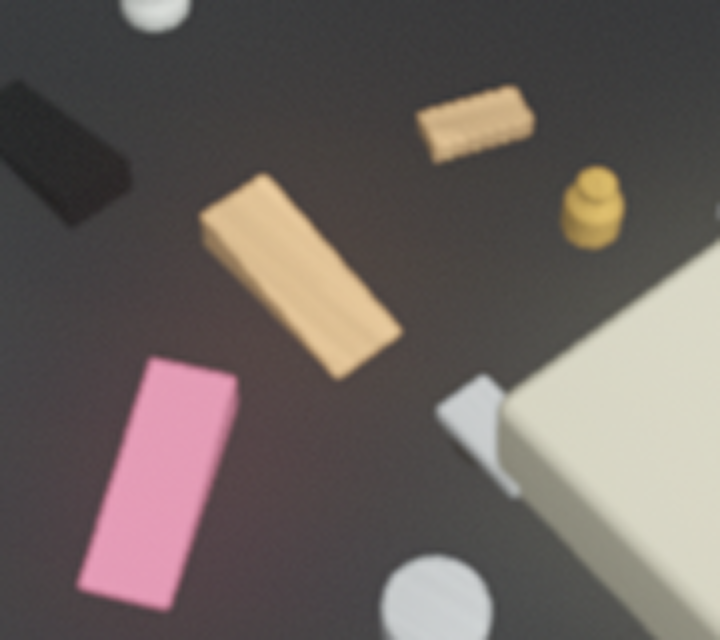

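The crop shows the pale wedge with its upright thick end at crop (230,195), sloping to the thin end at (370,355), which points at the lug at (470,420). Pink (160,480) and black (60,150) are the look-alikes, and the flat block at (475,120) is the spacer.

Run:
```python
from h import *
np.set_printoptions(precision=3,suppress=True)
s=sense(); q=s["ee_rot"]; print(R.from_quat([q[1],q[2],q[3],q[0]]).as_matrix())
c=cap("wrist"); print(np.array(c["mount"]),c["fx"])
```

```text
[[-0.971  0.238 -0.   ]
 [ 0.238  0.971 -0.   ]
 [ 0.    -0.    -1.   ]]
[[  -0.       0.953    0.303   78.762]
 [   1.       0.       0.      -1.417]
 [   0.       0.303   -0.953 -141.955]
 [   0.       0.       0.       1.   ]] 279.5300943805774
```

```bash
r='x'
python3 -m jog '[{"tx":-49.5,"ty":-35.4,"tz":-8,"jaw":-1},{"tx":-49.5,"ty":-35.4,"tz":-8,"jaw":-1},{"tx":-49.5,"ty":-35.4,"tz":-8,"jaw":-1},{"tx":-49.5,"ty":-35.4,"tz":-6,"jaw":-1},{"tx":-49.5,"ty":-35.4,"jaw":-1}]' | tail -c 600
python3 -m jog '[{"tx":-49.5,"ty":-35.4,"jaw":-1},{"tx":-49.5,"ty":-35.4,"jaw":-1},{"tx":-49.5,"ty":-35.4,"jaw":-1},{"tx":-49.5,"ty":-35.4,"jaw":-1},{"tx":-49.5,"ty":-35.4,"jaw":-1}]' | tail -c 600
python3 -m jog '[{"tx":-49.5,"ty":-35.4,"jaw":0.4},{"tx":-49.5,"ty":-35.4,"jaw":0.4},{"tx":-49.5,"ty":-35.4,"jaw":0.4},{"az":0.1665,"jaw":0.4},{"az":0.1665,"jaw":0.4}]' | tail -c 600
python3 -m jog '[{"az":0.1665,"jaw":0.4},{"az":0.1665,"jaw":0.4},{"az":0.1665,"jaw":0.4},{"az":0.1665,"jaw":0.4},{"az":0.1665,"jaw":0.4}]' | tail -c 600
python3 -m jog '[{"az":0.1665,"jaw":0.4},{"jaw":0.4}]'
```

```text
schema error: expected keys tx, ty, tz, ax, ay, az, jaw
schema error: expected keys tx, ty, tz, ax, ay, az, jaw
schema error: expected keys tx, ty, tz, ax, ay, az, jaw
schema error: expected keys tx, ty, tz, ax, ay, az, jaw
schema error: expected keys tx, ty, tz, ax, ay, az, jaw
```

All keys are required.

```bash
python3 -m jog '[{"tx":-49.5,"ty":-35.4,"tz":-8,"ax":0,"ay":0,"az":0,"jaw":-1},{"tx":-49.5,"ty":-35.4,"tz":-8,"ax":0,"ay":0,"az":0,"jaw":-1},{"tx":-49.5,"ty":-35.4,"tz":-8,"ax":0,"ay":0,"az":0,"jaw":-1},{"tx":-49.5,"ty":-35.4,"tz":-6,"ax":0,"ay":0,"az":0,"jaw":-1},{"tx":-49.5,"ty":-35.4,"tz":0,"ax":0,"ay":0,"az":0,"jaw":-1}]'
python3 -m jog '[{"tx":-49.5,"ty":-35.4,"tz":0,"ax":0,"ay":0,"az":0,"jaw":-1},{"tx":-49.5,"ty":-35.4,"tz":0,"ax":0,"ay":0,"az":0,"jaw":-1},{"tx":-49.5,"ty":-35.4,"tz":0,"ax":0,"ay":0,"az":0,"jaw":-1},{"tx":-49.5,"ty":-35.4,"tz":0,"ax":0,"ay":0,"az":0,"jaw":-1},{"tx":-49.5,"ty":-35.4,"tz":0,"ax":0,"ay":0,"az":0,"jaw":-1}]'
python3 -m jog '[{"tx":-49.5,"ty":-35.4,"tz":0,"ax":0,"ay":0,"az":0,"jaw":0.4},{"tx":-49.5,"ty":-35.4,"tz":0,"ax":0,"ay":0,"az":0,"jaw":0.4},{"tx":-49.5,"ty":-35.4,"tz":0,"ax":0,"ay":0,"az":0,"jaw":0.4},{"tx":0,"ty":0,"tz":0,"ax":0,"ay":0,"az":0.1665,"jaw":0.4},{"tx":0,"ty":0,"tz":0,"ax":0,"ay":0,"az":0.1665,"jaw":0.4}]'
python3 -m jog '[{"tx":0,"ty":0,"tz":0,"ax":0,"ay":0,"az":0.1665,"jaw":0.4},{"tx":0,"ty":0,"tz":0,"ax":0,"ay":0,"az":0.1665,"jaw":0.4},{"tx":0,"ty":0,"tz":0,"ax":0,"ay":0,"az":0.1665,"jaw":0.4},{"tx":0,"ty":0,"tz":0,"ax":0,"ay":0,"az":0.1665,"jaw":0.4},{"tx":0,"ty":0,"tz":0,"ax":0,"ay":0,"az":0.1665,"jaw":0.4}]'
python3 -m jog '[{"tx":0,"ty":0,"tz":0,"ax":0,"ay":0,"az":0.1665,"jaw":0.4},{"tx":0,"ty":0,"tz":0,"ax":0,"ay":0,"az":0,"jaw":0.4}]'
cat >> h.py <<'E'
def cloud(c):
    v,u=np.mgrid[0:384,0:512]; d=c["depth"]; T=cw(c)
    P=np.stack([(u-c["cx"])/c["fx"]*d,-(v-c["cy"])/c["fy"]*d,-d],-1)@T[:3,:3].T+T[:3,3]; P[d==0]=np.nan; return P
def wedge(c,ctr=(645,-125),rad=110):
    "thin-to-thick outline by colour; rays cut with the sloping top"
    P=cloud(c); h=cv2.cvtColor(c["color"],cv2.COLOR_RGB2HSV)
    m=(h[...,1]>70)&(h[...,2]>90)&(h[...,0]>8)&(h[...,0]<28)&(np.hypot(P[...,0]-ctr[0],P[...,1]-ctr[1])<rad)
    k,l,s,_=cv2.connectedComponentsWithStats(m.astype(np.uint8)); i=1+np.argmax(s[1:,4]); return P[l==i],l==i
E
python3 - <<'E'
from h import *
np.set_printoptions(precision=1,suppress=True)
c=cap("wrist"); save(c,"d.png",None,1.5)
for q,z in(("short_foot",5),("corner_top",110),("wedge",0)):
    for r in place_of(q,"wrist")[:3]: print(q,r["conf"],r["centre"],pix(c,*r["centre"],z))
q,m=wedge(c); r=cv2.minAreaRect(q[:,:2].astype(np.float32)); print(len(q),r,cv2.boxPoints(r))
print(np.linalg.lstsq(np.c_[q[:,:2],np.ones(len(q))],q[:,2],rcond=None)[0]*100)
cn=max(cv2.findContours(m.astype(np.uint8),0,2)[0],key=cv2.contourArea); print(cv2.boxPoints(cv2.minAreaRect(cn)))
E
```

```text
time_s: 1.78
eef_pos: [324.2, 277.7, 261.9]
ee_rot: [0.001, 0.12, 0.993, 0.0]
force: [1.1, 1.5, -0.0]
grip_width: 0.999
grip_force: 0.0
time_s: 2.4
eef_pos: [522.6, 46.7, 261.4]
ee_rot: [0.0, 0.12, 0.993, 0.0]
force: [0.7, 0.3, 1.0]
grip_width: 1.003
grip_force: 0.0
time_s: 3.02
eef_pos: [640.7, -90.6, 260.5]
ee_rot: [-0.001, 0.286, 0.958, 0.0]
force: [-0.5, -0.9, 0.7]
grip_width: 0.299
grip_force: 0.0
time_s: 3.65
eef_pos: [640.5, -89.9, 261.2]
ee_rot: [-0.0, 0.648, 0.761, -0.0]
force: [-1.0, 0.4, 0.1]
grip_width: 0.298
grip_force: 0.0
time_s: 3.9
eef_pos: [640.5, -89.9, 261.2]
ee_rot: [-0.0, 0.707, 0.707, -0.0]
force: [-0.3, 0.6, 0.0]
grip_width: 0.303
grip_force: 0.0
short_foot 0.91 [252.5, 61.4] [641.4  38.8   5. ]
wedge 0.86 [358.9, 138.1] [793.3 -60.3   0. ]
wedge 0.8 [253.0, 179.3] [ 642.6 -121.1    0. ]
3249 ((646.2628173828125, -126.24871826171875), (57.65583801269531, 146.5387725830078), 0.5940135717391968) [[ 616.7  -53.3]
 [ 618.2 -199.8]
 [ 675.8 -199.2]
 [ 674.3  -52.7]]
[   0.   -17.2 -725.5]
[[237. 133.]
 [274. 133.]
 [274. 227.]
 [237. 227.]]
```

View pics/d.png

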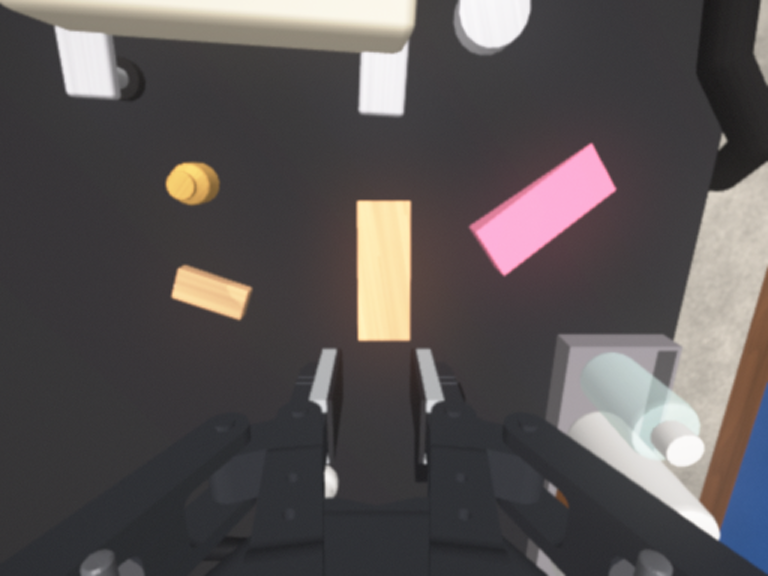

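The wrist picture shows the wedge at (384,270) in the 1.5x view, thin end at row 200 and thick end at row 341, square to the image. The lug is straight ahead of it at (382,80).

Run:
```python
from h import *
np.set_printoptions(precision=1,suppress=True)
c=cap("wrist"); print(c["state"]["eef_pos"])
for n,u,v,z in(("thinL",238,133.5,2),("thinR",274,133.5,2),("thickL",238,227,30),("thickR",273.5,227,30),("lugL",239.5,74.5,40),("lugR",269.5,76.5,40),("lugL2",241,36,45),("lugR2",272,36,45)): print(n,pix(c,u,v,z))
P=cloud(c); print(P[72,254],P[60,254],P[45,255],P[90,100])
for r in place_of("short_foot","side")[:1]: pass
s=cap("side"); r=place_of("short_foot","side")[0]; print(r,[pix(s,*r["centre"],z) for z in(5,10)])
s=cap("scene"); r=place_of("short_foot","scene")[0]; print(r,[pix(s,*r["centre"],z) for z in(5,10)])
r=find_in("short_foot","scene")[0]; print(r,pix(s,*r["centre"]))
```

```text
[640.5 -89.9 261.3]
thinL [621.2 -53.8   2. ]
thinR [672.  -53.7   2. ]
thickL [ 620.8 -185.1   30. ]
thickR [ 672.5 -185.    30. ]
lugL [625.5  19.8  40. ]
lugR [661.7  17.6  40. ]
lugL2 [627.9  60.   45. ]
lugR2 [663.3  60.   45. ]
[642.9  21.9  46.7] [642.8  34.6  48. ] [643.9  50.3  47.9] [434.7   3.8   0.1]
{'centre': [241.2, 174.5], 'conf': 0.72} [array([643.2,  48.1,   5. ]), array([640.3,  42.8,  10. ])]
{'centre': [301.4, 273.2], 'conf': 0.73} [array([642.6,  42.5,   5. ]), array([644.8,  44.3,  10. ])]
{'centre': [393.9, 279.3], 'conf': 0.88} [576.5 210.8 136. ]
```

```bash
python3 -m jog '[{"tx":-61,"ty":3,"tz":0,"ax":0,"ay":0,"az":0,"jaw":0.4},{"tx":-61,"ty":3,"tz":0,"ax":0,"ay":0,"az":0,"jaw":0.4},{"tx":0,"ty":0,"tz":60,"ax":0,"ay":0,"az":0,"jaw":0.4},{"tx":0,"ty":0,"tz":60,"ax":0,"ay":0,"az":0,"jaw":0.4},{"tx":0,"ty":0,"tz":60,"ax":0,"ay":0,"az":0,"jaw":0.4}]'
python3 -m jog '[{"tx":0,"ty":0,"tz":40,"ax":0,"ay":0,"az":0,"jaw":0.4},{"tx":0,"ty":0,"tz":20,"ax":0,"ay":0,"az":0,"jaw":0.4},{"tx":0,"ty":0,"tz":11,"ax":0,"ay":0,"az":0,"jaw":0.4},{"tx":0,"ty":0,"tz":0,"ax":0,"ay":0,"az":0,"jaw":0.4}]'
python3 - <<'E'
from h import *
c=cap("wrist"); save(c,"e.png",None,1.5)
E
```

```text
time_s: 5.08
eef_pos: [646.2, -212.0, 79.6]
ee_rot: [0.0, 0.707, 0.707, 0.0]
force: [0.9, -0.0, 0.4]
grip_width: 0.302
grip_force: 0.0
time_s: 5.58
eef_pos: [646.7, -212.1, 11.0]
ee_rot: [0.0, 0.707, 0.707, 0.0]
force: [0.6, -0.3, 0.2]
grip_width: 0.296
grip_force: 0.0
```

View pics/e.png

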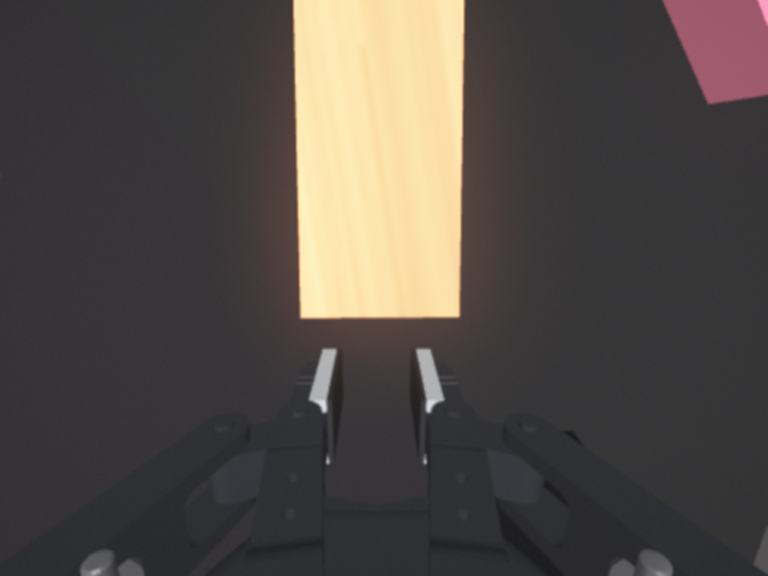

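The shut-in-part fingers (pads at columns 325 and 428) stand centred behind the thick end face at row 318, so I can push.

```bash
python3 -m jog '[{"tx":10,"ty":0,"tz":0,"ax":0,"ay":0,"az":0,"jaw":0.4},{"tx":12,"ty":0,"tz":0,"ax":0,"ay":0,"az":0,"jaw":0.4},{"tx":15,"ty":0,"tz":0,"ax":0,"ay":0,"az":0,"jaw":0.4},{"tx":15,"ty":0,"tz":0,"ax":0,"ay":0,"az":0,"jaw":0.4},{"tx":15,"ty":0,"tz":0,"ax":0,"ay":0,"az":0,"jaw":0.4}]'
python3 -m jog '[{"tx":15,"ty":0,"tz":0,"ax":0,"ay":0,"az":0,"jaw":0.4},{"tx":10,"ty":0,"tz":0,"ax":0,"ay":0,"az":0,"jaw":0.4},{"tx":8,"ty":0,"tz":0,"ax":0,"ay":0,"az":0,"jaw":0.4},{"tx":0,"ty":0,"tz":0,"ax":0,"ay":0,"az":0,"jaw":0.4}]'
python3 - <<'E'
from h import *
np.set_printoptions(precision=1,suppress=True)
c=cap("side"); save(c,"f.png",(200,120,350,240),5)
c=cap("wrist"); q,m=wedge(c,(646,-50),150); cn=max(cv2.findContours(m.astype(np.uint8),0,2)[0],key=cv2.contourArea); print(cv2.boxPoints(cv2.minAreaRect(cn)), pix(c,254,np.where(m)[0].max(),30))
E
```

```text
time_s: 6.25
eef_pos: [646.5, -143.6, 10.4]
ee_rot: [0.0, 0.707, 0.707, 0.0]
force: [-0.0, -1.1, 0.5]
grip_width: 0.299
grip_force: 0.4
time_s: 6.75
eef_pos: [646.4, -111.4, 10.2]
ee_rot: [-0.0, 0.707, 0.707, 0.0]
force: [0.8, -0.1, -0.9]
grip_width: 0.299
grip_force: 0.0
[[197.   0.]
 [309.   0.]
 [309. 245.]
 [197. 245.]] [ 646.7 -101.1   30. ]
```

View pics/f.png

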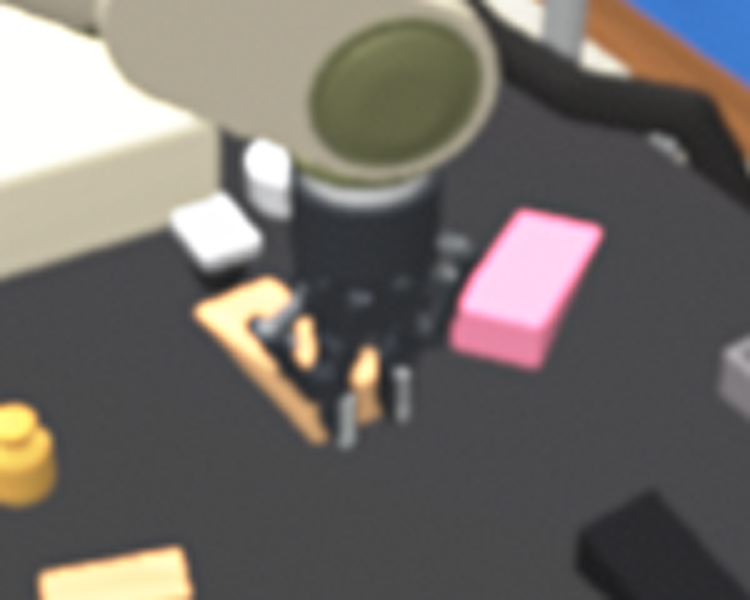

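The wedge is still straight. Its thin edge, around crop (245,295), is just short of the lug at (215,235). I'll keep pushing while watching the force.

```bash
python3 -m jog '[{"tx":8,"ty":0,"tz":0,"ax":0,"ay":0,"az":0,"jaw":0.4},{"tx":8,"ty":0,"tz":0,"ax":0,"ay":0,"az":0,"jaw":0.4},{"tx":8,"ty":0,"tz":0,"ax":0,"ay":0,"az":0,"jaw":0.4},{"tx":6,"ty":0,"tz":0,"ax":0,"ay":0,"az":0,"jaw":0.4}]'
python3 -m jog '[{"tx":6,"ty":0,"tz":0,"ax":0,"ay":0,"az":0,"jaw":0.4},{"tx":6,"ty":0,"tz":0,"ax":0,"ay":0,"az":0,"jaw":0.4},{"tx":0,"ty":0,"tz":0,"ax":0,"ay":0,"az":0,"jaw":0.4}]'
cat > chk.py <<'E'
from h import *
np.set_printoptions(precision=4,suppress=True)
c=cap("wrist"); q,m=wedge(c,(646,-50),150); cn=max(cv2.findContours(m.astype(np.uint8),0,2)[0],key=cv2.contourArea)
b=np.where(m)[0].max(); print("wedge end y",pix(c,254,b,30).round(1)); 
for r in(b-2,b-20): u=np.where(m[r])[0]; print("row",r,u.min(),u.max())
for n in("scene","side"):
    c=cap(n); P=cloud(c); h=cv2.cvtColor(c["color"],cv2.COLOR_RGB2HSV)
    m=(np.abs(P[...,2]-115)<13)&(np.abs(P[...,0]-546)<105)&(np.abs(P[...,1]-187)<105)&(h[...,1]<60)&(h[...,2]>130)
    q=P[m]
    for _ in range(4):
        A=np.linalg.lstsq(np.c_[q[:,:2],np.ones(len(q))],q[:,2],rcond=None)[0]; e=np.abs(np.c_[q[:,:2],np.ones(len(q))]@A-q[:,2]); q=q[e<max(1.5,2*np.median(e))]
    print(n,len(q),"slope",A[:2],"z corner",A@[636,88,1],"far",A@[457,286,1])
E
python3 chk.py
```

```text
time_s: 7.35
eef_pos: [646.9, -82.9, 10.7]
ee_rot: [0.001, 0.707, 0.707, -0.001]
force: [0.0, -9.8, -0.3]
grip_width: 0.298
grip_force: 4.5
time_s: 7.72
eef_pos: [646.8, -70.1, 10.5]
ee_rot: [0.001, 0.707, 0.707, -0.0]
force: [1.3, -3.5, 0.3]
grip_width: 0.299
grip_force: 1.9
wedge end y [647.  -60.6  30. ]
row 245 202 304
row 227 201 305
scene 4443 slope [-0.0343  0.028 ] z corner 113.23138404654529 far 124.92854841488894
side 1081 slope [-0.034  0.026] z corner 113.8117639166245 far 125.05019416900743
```

```bash
python3 -m jog '[{"tx":5,"ty":0,"tz":0,"ax":0,"ay":0,"az":0,"jaw":0.4},{"tx":5,"ty":0,"tz":0,"ax":0,"ay":0,"az":0,"jaw":0.4},{"tx":5,"ty":0,"tz":0,"ax":0,"ay":0,"az":0,"jaw":0.4},{"tx":5,"ty":0,"tz":0,"ax":0,"ay":0,"az":0,"jaw":0.4}]'
python3 -m jog '[{"tx":4,"ty":0,"tz":0,"ax":0,"ay":0,"az":0,"jaw":0.4},{"tx":3,"ty":0,"tz":0,"ax":0,"ay":0,"az":0,"jaw":0.4},{"tx":0,"ty":0,"tz":0,"ax":0,"ay":0,"az":0,"jaw":0.4}]'
python3 chk.py
```

```text
time_s: 8.38
eef_pos: [646.7, -51.0, 10.5]
ee_rot: [0.001, 0.708, 0.707, -0.0]
force: [1.0, -9.5, 0.8]
grip_width: 0.299
grip_force: 4.4
time_s: 8.75
eef_pos: [646.7, -43.3, 10.5]
ee_rot: [0.0, 0.707, 0.707, -0.0]
force: [0.0, -4.6, 1.0]
grip_width: 0.301
grip_force: 2.5
wedge end y [647.  -33.7  30. ]
row 245 202 304
row 227 201 305
scene 4537 slope [-0.0096  0.0073] z corner 117.61100900642819 far 120.78211362812638
side 1179 slope [-0.0091  0.0084] z corner 118.03194547845973 far 121.33074429496817
```

```bash
python3 -m jog '[{"tx":3,"ty":0,"tz":0,"ax":0,"ay":0,"az":0,"jaw":0.4},{"tx":3,"ty":0,"tz":0,"ax":0,"ay":0,"az":0,"jaw":0.4},{"tx":2,"ty":0,"tz":0,"ax":0,"ay":0,"az":0,"jaw":0.4}]'
python3 -m jog '[{"tx":1,"ty":0,"tz":0,"ax":0,"ay":0,"az":0,"jaw":0.4}]'
python3 -m jog '[{"tx":1,"ty":0,"tz":0,"ax":0,"ay":0,"az":0,"jaw":0.4}]'
python3 chk.py
```

```text
time_s: 9.28
eef_pos: [646.7, -35.8, 10.5]
ee_rot: [0.001, 0.707, 0.707, -0.0]
force: [-1.1, -8.6, 0.7]
grip_width: 0.303
grip_force: 4.3
time_s: 9.4
eef_pos: [646.7, -34.8, 10.5]
ee_rot: [0.001, 0.707, 0.707, -0.0]
force: [-0.0, -8.2, 1.2]
grip_width: 0.3
grip_force: 4.2
time_s: 9.52
eef_pos: [646.7, -33.9, 10.5]
ee_rot: [0.001, 0.708, 0.707, -0.0]
force: [-0.5, -8.8, 1.3]
grip_width: 0.301
grip_force: 4.2
wedge end y [647.  -24.4  30. ]
row 245 202 304
row 227 201 305
scene 4598 slope [-0.0015  0.0006] z corner 119.16260320172707 far 119.5393168511739
side 1215 slope [-0.0011  0.0007] z corner 119.53599457650215 far 119.8714958784954
```

Almost level (about 0.0015 rad). I'll push in small steps until it jams.

```bash
python3 -m jog '[{"tx":1,"ty":0,"tz":0,"ax":0,"ay":0,"az":0,"jaw":0.4}]'
python3 -m jog '[{"tx":1,"ty":0,"tz":0,"ax":0,"ay":0,"az":0,"jaw":0.4}]'
```

```text
time_s: 9.8
eef_pos: [646.7, -32.9, 10.5]
ee_rot: [0.001, 0.708, 0.707, -0.0]
force: [1.1, -9.0, 0.6]
grip_width: 0.3
grip_force: 4.3
time_s: 9.93
eef_pos: [646.7, -32.5, 10.5]
ee_rot: [0.001, 0.707, 0.707, -0.001]
force: [-0.6, -13.9, 0.4]
grip_width: 0.3
grip_force: 6.8
```

```bash
python3 -m jog '[{"tx":1,"ty":0,"tz":0,"ax":0,"ay":0,"az":0,"jaw":0.4}]'
python3 -m jog '[{"tx":1,"ty":0,"tz":0,"ax":0,"ay":0,"az":0,"jaw":0.4},{"tx":0,"ty":0,"tz":0,"ax":0,"ay":0,"az":0,"jaw":0.4}]'
python3 chk.py
```

```text
time_s: 10.05
eef_pos: [646.8, -32.3, 10.6]
ee_rot: [0.002, 0.707, 0.707, -0.001]
force: [-0.1, -17.4, 0.4]
grip_width: 0.301
grip_force: 8.6
time_s: 10.3
eef_pos: [646.8, -32.0, 10.6]
ee_rot: [0.002, 0.708, 0.707, -0.001]
force: [0.1, -18.3, -1.2]
grip_width: 0.3
grip_force: 9.0
wedge end y [647.1 -22.4  30. ]
row 245 201 304
row 227 201 305
scene 4617 slope [-0.0006  0.0003] z corner 119.25651526969321 far 119.43423694295362
side 1245 slope [ 0.0003 -0.0002] z corner 119.76967148204659 far 119.68269681284076
```

Jammed and level: the force rose to 18 N with almost no travel. Next I back off, rise, shut the fingers and remeasure the top.

```bash
python3 -m jog '[{"tx":-5,"ty":0,"tz":0,"ax":0,"ay":0,"az":0,"jaw":0.4},{"tx":-20,"ty":0,"tz":0,"ax":0,"ay":0,"az":0,"jaw":0.4},{"tx":-25,"ty":0,"tz":0,"ax":0,"ay":0,"az":0,"jaw":0.4},{"tx":0,"ty":0,"tz":-60,"ax":0,"ay":0,"az":0,"jaw":1},{"tx":0,"ty":0,"tz":-60,"ax":0,"ay":0,"az":0,"jaw":1}]'
python3 -m jog '[{"tx":0,"ty":0,"tz":-60,"ax":0,"ay":0,"az":0,"jaw":1},{"tx":0,"ty":0,"tz":0,"ax":0,"ay":0,"az":0,"jaw":1}]'
python3 chk.py
python3 - <<'E'
from h import *
np.set_printoptions(precision=1,suppress=True)
c=cap("wrist"); save(c,"g.png",None,1.5)
for n in("wrist","side","scene"):
    c=cap(n)
    for r in place_of("corner_top",n)[:1]: print(n,r,pix(c,*r["centre"],120))
    P=cloud(c); m=(np.abs(P[...,2]-119.5)<6)&(np.hypot(P[...,0]-546,P[...,1]-187)<190)
    k,l,s,_=cv2.connectedComponentsWithStats(m.astype(np.uint8)); q=P[l==1+np.argmax(s[1:,4])]
    print(n,len(q),cv2.boxPoints(cv2.minAreaRect(q[:,:2].astype(np.float32))).tolist())
E
```

```text
time_s: 11.08
eef_pos: [646.0, -79.7, 131.4]
ee_rot: [-0.001, 0.708, 0.706, -0.0]
force: [1.7, -0.8, -0.1]
grip_width: 0.001
grip_force: 0.0
time_s: 11.32
eef_pos: [648.1, -79.9, 195.7]
ee_rot: [0.004, 0.707, 0.707, 0.002]
force: [0.1, -0.2, -0.2]
grip_width: -0.003
grip_force: 0.0
wedge end y [651.9 -23.7  30. ]
row 121 225 273
row 103 225 273
scene 4588 slope [-0.0004 -0.0001] z corner 119.31085731554951 far 119.35671136239769
side 1371 slope [-0.0007  0.0025] z corner 119.56273371018177 far 120.18842470648636
wrist 5 [[644.66650390625, 62.96759796142578], [644.675048828125, 62.75703430175781], [647.330322265625, 62.8648681640625], [647.32177734375, 63.07543182373047]]
side {'centre': [226.3, 136.9], 'conf': 0.72} [627.5  91.8 120. ]
side 2876 [[409.04071044921875, 71.7098617553711], [657.8656616210938, 57.20055389404297], [672.4226684570312, 306.8439636230469], [423.59771728515625, 321.353271484375]]
scene {'centre': [327.5, 255.9], 'conf': 0.81} [626.3  89.2 120. ]
scene 9288 [[408.6136474609375, 77.21733093261719], [658.6371459960938, 63.35173034667969], [672.37109375, 311.001220703125], [422.34759521484375, 324.8668212890625]]
```

View pics/g.png

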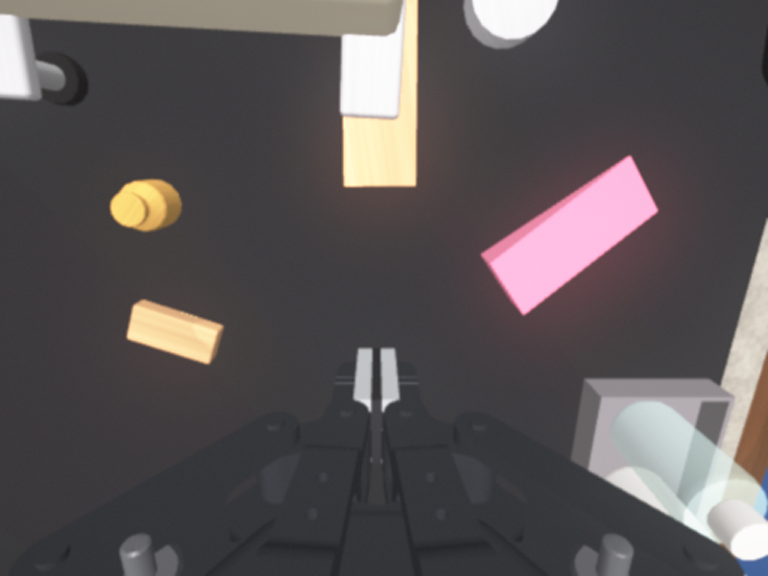

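The picture shows the wedge under the lug, its end face straight at (380,186), and the neighbours undisturbed. The fingers are shut and well clear. Now for the press.

```bash
python3 -m jog '[{"tx":57,"ty":-6,"tz":0,"ax":0,"ay":0,"az":0,"jaw":1},{"tx":57,"ty":-6,"tz":0,"ax":0,"ay":0,"az":0,"jaw":1},{"tx":57,"ty":-6,"tz":0,"ax":0,"ay":0,"az":0,"jaw":1},{"tx":0,"ty":0,"tz":0,"ax":0,"ay":0,"az":0,"jaw":1}]'
python3 -m jog '[{"tx":0,"ty":0,"tz":30,"ax":0,"ay":0,"az":0,"jaw":1},{"tx":0,"ty":0,"tz":25,"ax":0,"ay":0,"az":0,"jaw":1},{"tx":0,"ty":0,"tz":10,"ax":0,"ay":0,"az":0,"jaw":1},{"tx":0,"ty":0,"tz":0,"ax":0,"ay":0,"az":0,"jaw":1}]'
```

```text
time_s: 12.32
eef_pos: [628.0, 95.8, 190.3]
ee_rot: [-0.0, 0.706, 0.709, 0.0]
force: [1.0, -0.2, -1.1]
grip_width: -0.002
grip_force: 0.0
time_s: 12.82
eef_pos: [628.8, 91.6, 125.2]
ee_rot: [-0.0, 0.708, 0.707, -0.0]
force: [1.3, 0.2, 0.5]
grip_width: -0.005
grip_force: 0.0
```

```bash
python3 -m jog '[{"tx":0,"ty":0,"tz":2,"ax":0,"ay":0,"az":0,"jaw":1},{"tx":0,"ty":0,"tz":2,"ax":0,"ay":0,"az":0,"jaw":1}]'
python3 -m jog '[{"tx":0,"ty":0,"tz":1,"ax":0,"ay":0,"az":0,"jaw":1}]'
python3 -m jog '[{"tx":0,"ty":0,"tz":0.5,"ax":0,"ay":0,"az":0,"jaw":1}]'
```

```text
time_s: 13.08
eef_pos: [629.0, 92.0, 122.0]
ee_rot: [0.001, 0.707, 0.707, 0.0]
force: [0.1, 0.1, -0.3]
grip_width: 0.001
grip_force: 0.0
time_s: 13.2
eef_pos: [628.8, 92.1, 120.5]
ee_rot: [0.0, 0.707, 0.707, 0.0]
force: [-0.1, 0.5, 0.1]
grip_width: -0.002
grip_force: 0.0
time_s: 13.32
eef_pos: [628.7, 92.1, 120.1]
ee_rot: [0.0, 0.707, 0.707, 0.0]
force: [-1.5, -0.5, 3.2]
grip_width: -0.002
grip_force: 1.7
```

```bash
python3 -m jog '[{"tx":0,"ty":0,"tz":1,"ax":0,"ay":0,"az":0,"jaw":1}]'
python3 -m jog '[{"tx":0,"ty":0,"tz":0.5,"ax":0,"ay":0,"az":0,"jaw":1},{"tx":0,"ty":0,"tz":0,"ax":0,"ay":0,"az":0,"jaw":1}]'
```

```text
time_s: 13.45
eef_pos: [628.8, 92.1, 120.0]
ee_rot: [0.0, 0.707, 0.707, 0.0]
force: [-5.7, -0.6, 12.3]
grip_width: 0.006
grip_force: 6.1
time_s: 13.7
eef_pos: [628.8, 92.1, 120.1]
ee_rot: [0.0, 0.707, 0.707, 0.0]
force: [-4.5, -0.3, 10.3]
grip_width: -0.003
grip_force: 5.6
```

A press of 10–12 N, and the corner does not give. I'll hold briefly, let go and check.

```bash
python3 -m jog '[{"tx":0,"ty":0,"tz":0,"ax":0,"ay":0,"az":0,"jaw":1},{"tx":0,"ty":0,"tz":0,"ax":0,"ay":0,"az":0,"jaw":1},{"tx":0,"ty":0,"tz":-5,"ax":0,"ay":0,"az":0,"jaw":1},{"tx":0,"ty":0,"tz":-40,"ax":0,"ay":0,"az":0,"jaw":1},{"tx":0,"ty":0,"tz":-60,"ax":0,"ay":0,"az":0,"jaw":1}]'
python3 -m jog '[{"tx":-57,"ty":0,"tz":-10,"ax":0,"ay":0,"az":0,"jaw":1},{"tx":-57,"ty":0,"tz":0,"ax":0,"ay":0,"az":0,"jaw":1},{"tx":-57,"ty":0,"tz":0,"ax":0,"ay":0,"az":0,"jaw":1},{"tx":0,"ty":0,"tz":0,"ax":0,"ay":0,"az":0,"jaw":1},{"tx":0,"ty":0,"tz":0,"ax":0,"ay":0,"az":0,"jaw":1}]'
python3 chk.py
python3 - <<'E'
from h import *
c=cap("wrist"); save(c,"i.png",None,1.5)
E
```

```text
time_s: 14.32
eef_pos: [628.0, 92.1, 223.0]
ee_rot: [-0.001, 0.707, 0.707, -0.001]
force: [1.1, 0.6, 0.1]
grip_width: -0.001
grip_force: 0.0
time_s: 14.95
eef_pos: [628.5, -78.5, 233.2]
ee_rot: [-0.0, 0.708, 0.707, 0.0]
force: [-0.2, 0.7, 0.1]
grip_width: -0.002
grip_force: 0.0
wedge end y [631.2 -23.1  30. ]
row 120 245 288
row 102 245 288
scene 4654 slope [-0.0005  0.0002] z corner 119.29847513439995 far 119.44172695393573
side 1356 slope [ 0.0002 -0.0011] z corner 119.78500633329423 far 119.52833765641259
```

View pics/i.png

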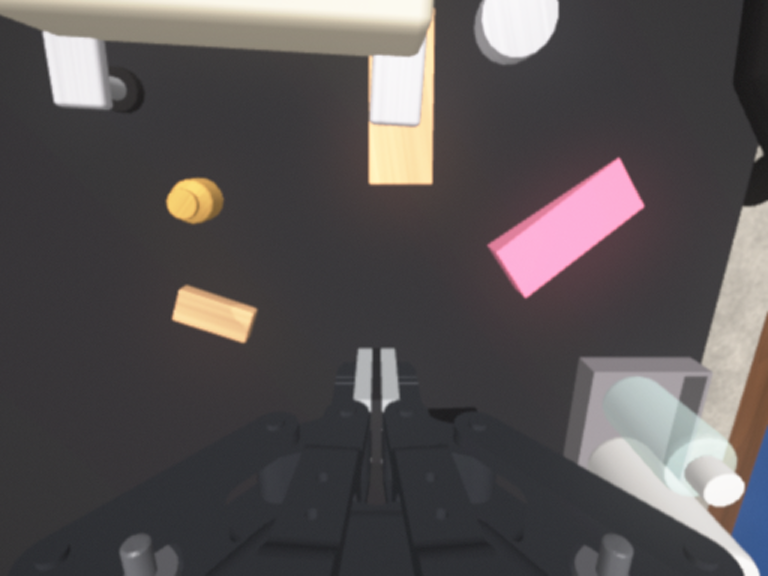

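The picture shows the wedge seated under the lug at (400,150), the sampler level, and the nearby bystanders (weight, spacer, tin, pink look-alike) in place. The gripper touches nothing.

```bash
python3 -c "
from rig import finish_job; print(finish_job())"
```

```text
the job is handed in; nothing more can be done
None
```

The job is handed in: I pushed the wooden wedge under the short foot until it jammed at 18 N with the sampler level to about 0.001 rad, the corner did not give under a 10–12 N press, and the arm ended clear of everything; I moved nothing else.

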